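Load the objective changer in reverse order

ROBOT

A 7-joint arm with a two-finger parallel gripper is mounted at the origin on the work surface. World frame = base frame: x ahead of the robot, y to its left, z up, the work surface at z = 0. Lengths are in m, angles in rad, forces in N, time in s.
With the tool pointing down it reaches from about 0.425 to 0.825 m from the base axis. Payload 3.6 kg.
Tool frame: the origin (TCP) lies midway between the tips of the shut fingers; the grasp point (between the pads) lies 19 mm behind it; z points along the fingers, y is the line along which they close (so a half turn about z gives the same grasp; the last joint's range is limited). The gripper opens to 85 mm and grips with 20 to 120 N. Pads are 22 mm wide; open, the fingers measure 114 mm over their backs; the gripper's body (76 mm by 85 mm) begins 54 mm behind the grasp point. The pads swing forward as they close: fully open they stand 13 mm farther back than shut.
Start: joints at [-1.375, 0.615, -0.013, 1.423, 0.008, 1.103, -0.04], TCP at [0.144, 0.634, 0.231] pointing down, gripper open.
Joint ranges: [-3.12, 3.12], [-0.3, 2.06], [-1.34, 1.32], [0.26, 2.42], [-1.36, 4.5], [0.01, 1.98], [-2.84, 2.84]. Speed limits (rad/s): [2.79, 2.79, 3.14, 3.14, 3.14, 3.14, 3.14].

INTERFACE

Orientations are given as a unit quaternion [w, x, y, z].
In Python, from workcell import ctrl, optics gives the robot as it stands.
- The arm moves only by the shell command python3 -m inch 'ROWS' [OPENING] [FORCE]. ROWS is JSON, a list that holds one entry, the list of rows, each a list of 6 numbers: the shift along the tool's x, y, z in m, then the turn, a rotation vector about the tool's x, y, z in rad. A call has 1 to 5 rows; each row shifts and turns the commanded pose from where the row before left it, along the tool's axes as they then stand; what a row does not reach is not made up. A row lasts 1/10 s, in which the tool goes at most 50 mm and 8.59 degrees, less where a joint would pass 70% of its speed; a pose out of reach is approached as far as the arm can. A call with a gripper value outside its range is refused whole. OPENING is the opening, from 0 (shut) to 1 (fully open), set as the call begins (- or left out, the last holds). The fingers move at their own pace and stop on an object; FORCE is the grip in N (left out, the last holds). Time passes only in rows, so rows that do not move let the fingers close. It gives the time, the measured TCP pose, the force, the opening and the grip force at its end, in the units of the state.
- ctrl.get_obs(): the state, without advancing time (a new reading comes with each control period).
- optics.read_camera(name): name is "scene" or "top" or "wrist"; returns the picture (400x640x3 uint8, red, green, blue); there is no depth.
- optics.camera_info(name): a dict with "fx", "fy", "cx", "cy" (pixels), "view" (4x4, takes a point from world to camera coordinates); the wrist camera has in their place "hand_eye" (4x4, takes a point from camera to tool coordinates, whose origin is the TCP and whose axes are the flange's). Camera axes: x right, y up, looking along -z (the intrinsics and any distortion apply to the point x, -y, -z); pixel columns grow to the right and rows downward; lengths in m; the calibration is good to about 2 mm. A picture is of the moment at which its call begins: read the wrist's pose just before it. camera_info takes no time and is no camera call.
- ctrl.sign_off(): hands the job in; it is judged then, once.
Trained networks look in the newest picture that a camera, given by its name, has taken for a name from the list of things; names that differ only in an ending like _2 or _b are one class to them, and where a whole thing is asked for, a point or a joint stands for the part that bears it (a point fixed in the world has none). Each returns a list of dicts, best first, with "score" (0 to 1); they miss things now and then, are a little off and sometimes report something else, mostly with a low value. They report only what shows in the picture. A call takes as long as a camera call.
- optics.boxes_of(label, camera): "centre" ([x, y, z] in m, in world coordinates, good to about 4 mm: the middle of the surface that is visible of it).
The state is a dict: "time_s": time; "q": joint angles; "dq": joint speeds; "effort": joint torques, N m; "tcp_pos": TCP position; "ee_rot": TCP orientation; "force": force on the tool from outside, world axes, zero at the start; "ft_torque": the same for the moment, N m; "gripper_width": finger opening in m; "grip_force": force on a finger pad.
Only numpy, scipy, OpenCV 4.12 (cv2) and the standard library are available. Lean on these libraries where they do the work, as an engineer would, in place of code of your own. Each camera call takes 0.05 s, during which the arm holds its last target. There are 200 camera calls.

TASK

Move the four microscope objectives from the grey storage rack into the pockets of the black changer carrier in reverse order: the objective nearest the yellow end of the storage rack goes into the pocket farthest from the yellow end of the carrier, the next one into the pocket beside it, and so on. Stand each objective upright on the floor of its pocket; do not drop or tip over any of them.

Things in the scene. Friction and masses are not known exactly. Their poses are not given: they have to be found in the camera images.
- objective_red: microscope objective with a red collar, loose, upright: round ribbed steel barrel 32 mm in diameter, 40 mm tall (grip here), above it the red collar (33 mm wide, tapering to 22 mm, to 51 mm height), then a dark nose 18 mm in diameter; 58 mm tall in all, 0.10 to 0.20 kg. Starts in the storage pocket at the red tag. Origin: centre of its underside; z up along its axis; yaw arbitrary.
- objective_green: microscope objective with a green collar, loose, upright: round ribbed steel barrel 32 mm in diameter, 40 mm tall (grip here), above it the green collar (33 mm wide, tapering to 22 mm, to 51 mm height), then a dark nose 18 mm in diameter; 58 mm tall in all, 0.10 to 0.20 kg. Starts in the storage pocket at the green tag. Origin: centre of its underside; z up along its axis; yaw arbitrary.
- objective_blue: microscope objective with a blue collar, loose, upright: round ribbed steel barrel 32 mm in diameter, 40 mm tall (grip here), above it the blue collar (33 mm wide, tapering to 22 mm, to 51 mm height), then a dark nose 18 mm in diameter; 58 mm tall in all, 0.10 to 0.20 kg. Starts in the storage pocket at the blue tag. Origin: centre of its underside; z up along its axis; yaw arbitrary.
- objective_white: microscope objective with a white collar, loose, upright: round ribbed steel barrel 32 mm in diameter, 40 mm tall (grip here), above it the white collar (33 mm wide, tapering to 22 mm, to 51 mm height), then a dark nose 18 mm in diameter; 58 mm tall in all, 0.10 to 0.20 kg. Starts in the storage pocket at the white tag. Origin: centre of its underside; z up along its axis; yaw arbitrary.
- tag_red: flat red tile, 18 x 34 x 3 mm, fixed on the storage rack's ledge beside the pocket where the red objective stands at the start (pocket centre 47 mm from the tile's origin, along its -x). It stays as the record of the order. Origin: centre of its underside; axes as the rack's.
- tag_green: flat green tile, 18 x 34 x 3 mm, fixed on the storage rack's ledge beside the pocket where the green objective stands at the start (pocket centre 47 mm from the tile's origin, along its -x). It stays as the record of the order. Origin: centre of its underside; axes as the rack's.
- tag_blue: flat blue tile, 18 x 34 x 3 mm, fixed on the storage rack's ledge beside the pocket where the blue objective stands at the start (pocket centre 47 mm from the tile's origin, along its -x). It stays as the record of the order. Origin: centre of its underside; axes as the rack's.
- tag_white: flat white tile, 18 x 34 x 3 mm, fixed on the storage rack's ledge beside the pocket where the white objective stands at the start (pocket centre 47 mm from the tile's origin, along its -x). It stays as the record of the order. Origin: centre of its underside; axes as the rack's.
- storage: grey storage rack, black floors: row of four pockets 54 x 54 mm inside, floors 5 mm and walls 15 mm above the table. Fixed. Origin: mid-row at table height; y along the row to the end with the 22 mm high yellow block; pocket centres x = 0, y = +90, +30, -30, -90 mm; x away from the robot (yaw within 0.35 rad). Tags on its +x ledge. Objectives start here, one per pocket, up to 5 mm off-centre.
- carrier: black changer carrier, grey floors: row of four pockets 54 x 54 mm inside, floors 5 mm and walls 15 mm above the table. Fixed. Origin: mid-row at table height; y along the row to the end with the 22 mm high yellow block; pocket centres x = 0, y = +90, +30, -30, -90 mm; x away from the robot (yaw within 0.35 rad). Empty at the start; left or right of the storage rack.

How it is judged:
By the outcome, as a careful person would: the job done as asked, in the order asked, and still so for the second after the job is handed in, with the robot touching nothing.
It also fails if it takes over 106 s, if anything falls off the work surface, if the arm or the gripper's body presses on something with over 40 N, if the wrist force passes 120 N, or if a joint passes its speed limit or range.

## Working session

There is one attempt and no reset: what is moved stays moved. The work goes in short steps, Python scripts to look and compute and a shell command to move; the robot and the scene stay as the last step left them, time stands still between calls to the robot, and variables do not carry over. Pictures are saved under pics/ and viewed, at most 14 in all, crops included, and the job is handed in when it is done.

```bash
mkdir -p pics; ls
python3 - <<'E'
from workcell import ctrl, optics
import cv2, numpy as np
o=ctrl.get_obs(); print(o)
for c in ("top","scene"):
    im=optics.read_camera(c); cv2.imwrite(f"pics/{c}0.png",im[:,:,::-1])
    i=optics.camera_info(c); print(c,{k:np.round(v,4).tolist() for k,v in i.items()})
    for l in ["storage","carrier"]+[a+b for a in("objective_","tag_") for b in("red","green","blue","white")]:
        print(l,[(np.round(d["centre"],3).tolist(),round(d["score"],2)) for d in optics.boxes_of(l,c)[:2]])
print({k:np.round(v,4).tolist() for k,v in optics.camera_info("wrist").items()})
E
```

```text
pics
{'time_s': 0.0, 'q': array([-1.37449825,  0.61592056, -0.01260352,  1.42494768,  0.00811081,
        1.10340942, -0.04040821]), 'dq': array([-9.49850836e-05, -6.71657216e-04, -1.25842456e-03, -1.26167499e-04,
        1.08456122e-03, -4.29999126e-04,  1.54276711e-03]), 'effort': array([-1.40275160e-04, -4.69211733e+01,  2.59762220e-01, -1.71031970e+01,
        1.01142863e-02,  9.63128696e-03, -1.00991488e-05]), 'tcp_pos': array([0.14345056, 0.63316296, 0.23012117]), 'ee_rot': array([-1.18225076e-04,  1.11142316e-01,  9.93803628e-01, -1.31196277e-03]), 'force': array([-0.40702079, -0.74607374, -0.88211562]), 'ft_torque': array([-0.02683099,  0.02254809, -0.00010307]), 'grip_force': 0.0, 'gripper_width': 0.08572358135378165}
top {'fx': 394.3957, 'fy': 394.3957, 'cx': 317.4546, 'cy': 195.3443, 'view': [[0.0271, -0.9992, -0.0296, 0.0029], [0.9935, 0.0236, 0.1111, -0.5789], [-0.1104, -0.0324, 0.9934, -0.9343], [0.0, 0.0, 0.0, 1.0]]}
storage [([0.586, 0.213, 0.01], 0.71)]
carrier [([0.533, -0.156, 0.009], 0.57), ([0.585, 0.21, 0.013], 0.2)]
objective_red [([0.544, 0.275, 0.049], 0.46)]
[... 512 characters left out ...]
14, -1.1048], [0.0, 0.0, 0.0, 1.0]]}
storage [([0.618, 0.248, 0.019], 0.2)]
carrier [([0.534, -0.142, 0.011], 0.85), ([0.602, 0.177, 0.041], 0.35)]
objective_red [([0.599, 0.24, 0.018], 0.54)]
objective_green [([0.601, 0.177, 0.043], 0.79)]
objective_blue [([0.579, 0.234, 0.044], 0.74)]
objective_white [([0.617, 0.124, 0.041], 0.74)]
tag_red [([0.599, 0.309, 0.022], 0.63)]
tag_green [([0.638, 0.192, 0.016], 0.7)]
tag_blue [([0.618, 0.242, 0.02], 0.69)]
tag_white [([0.66, 0.128, 0.018], 0.55)]
{'fx': 309.6539, 'fy': 309.6539, 'cx': 323.0078, 'cy': 196.7216, 'hand_eye': [[-0.0006, 0.9593, 0.2825, 0.0723], [1.0, 0.0005, 0.0006, 0.0001], [0.0005, 0.2825, -0.9593, -0.1427], [0.0, 0.0, 0.0, 1.0]]}
```

View pics/top0.png

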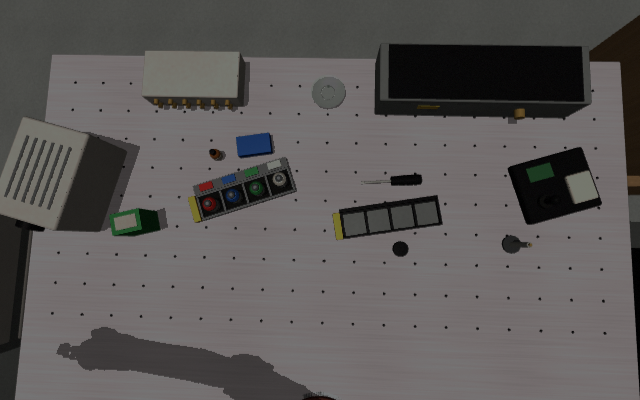

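View pics/scene0.png

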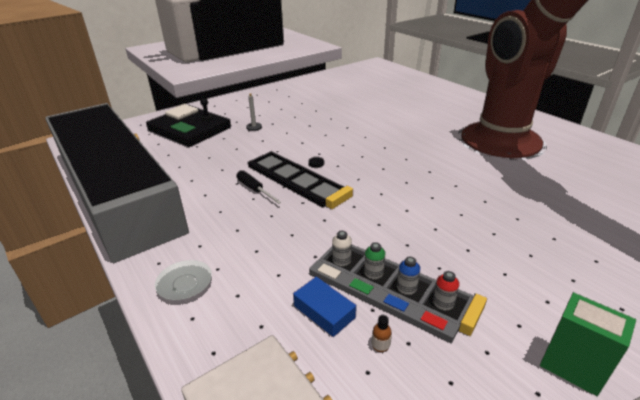

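The top view shows the storage rack with its yellow end at about (195,207). From there the objectives run red (209,204), blue (234,196), green (258,188), white (280,180). The carrier's yellow end is at (338,225), with pockets at (356,223), (379,218), (403,215) and (427,212). So red goes to y=-90, blue to -30, green to +30 and white to +90. The scene view confirms this order.

```bash
cat > h.py <<'E'
from workcell import ctrl, optics
import cv2, numpy as np
from scipy.spatial.transform import Rotation as R
def toolR(o): q=o["ee_rot"]; return R.from_quat([q[1],q[2],q[3],q[0]]).as_matrix()
def cam(name,o=None):
    i=optics.camera_info(name)
    if name=="wrist":
        T=np.eye(4);T[:3,:3]=toolR(o);T[:3,3]=o["tcp_pos"];M=T@np.array(i["hand_eye"])
    else: M=np.linalg.inv(np.array(i["view"]))
    return i,M
def ray(name,uv,z,o=None):
    i,M=cam(name,o); u,v=uv
    d=M[:3,:3]@np.array([(u-i["cx"])/i["fx"],-(v-i["cy"])/i["fy"],-1]); c=M[:3,3]
    return c+d*(z-c[2])/d[2]
def proj(name,p,o=None):
    i,M=cam(name,o); q=np.linalg.inv(M)@np.r_[p,1]
    return np.array([i["cx"]+i["fx"]*q[0]/-q[2], i["cy"]-i["fy"]*q[1]/-q[2]])
def fit(src,dst):  # planar rigid dst=Rsrc+t
    a,b=src.mean(0),dst.mean(0);s,d=src-a,dst-b
    th=np.arctan2((s[:,0]*d[:,1]-s[:,1]*d[:,0]).sum(),(s*d).sum()); c,n=np.cos(th),np.sin(th)
    Rm=np.array([[c,-n],[n,c]]); t=b-Rm@a
    return th,t,np.linalg.norm(dst-(src@Rm.T+t),axis=1)
def blobs(mask,amin):
    n,_,st,ce=cv2.connectedComponentsWithStats(mask.astype(np.uint8),connectivity=4)
    return [(st[k,4],ce[k]) for k in range(1,n) if st[k,4]>=amin]
E
python3 - <<'E'
from h import *
im=cv2.imread("pics/top0.png"); 
g=im.max(2)
# carrier floors
sub=np.zeros(g.shape,bool); sub[190:245,328:448]=1
hsv=cv2.cvtColor(im,cv2.COLOR_BGR2HSV)
print(g[217,378:382],g[223,367],g[215,403],g[230,400])
B=[]
for (u,v) in[(356,223),(379,219),(403,216),(427,212)]:
    w=g[v-14:v+15,u-14:u+15]; m=(w>60)
    n,lab,st,ce=cv2.connectedComponentsWithStats(m.astype(np.uint8),connectivity=4); k=lab[14,14]
    c=ce[k]+[u-14,v-14]; B.append(c); print(c,st[k])
P=np.array([ray("top",c,0.005)[:2] for c in B]); print(P.round(4))
print("carrier",fit(np.array([[0,.09],[0,.03],[0,-.03],[0,-.09]]),P))
T=[]
for n,(u,v) in dict(red=(206,187),blue=(229,179),green=(252,172)).items():
    w=hsv[v-9:v+10,u-13:u+14]; m=(w[...,1]>110)
    b=max(blobs(m,10),key=lambda x:x[0]); c=b[1]+[u-13,v-9]; T.append(c);print(n,b[0],c)
u,v=275,165; m=g[v-9:v+10,u-13:u+14]; print(m[::3,::2])
P=np.array([ray("top",c,0.018)[:2] for c in T]); print(P.round(4))
print("storage",fit(np.array([[.047,.09],[.047,.03],[.047,-.03]]),P))
big=cv2.resize(im[150:250,180:300],None,fx=6,fy=6,interpolation=cv2.INTER_CUBIC)
E
```

```text
[73 73 73 72] 19 68 49
[354.16628176 223.68360277] [  1   3  23  24 433]
[378.15935335 220.22401848] [  2   4  24  24 433]
[402.09027778 216.70138889] [  2   3  23  24 432]
[426.15294118 213.12705882] [  2   4  23  23 425]
[[ 0.5128 -0.0749]
 [ 0.5229 -0.1344]
 [ 0.5332 -0.1936]
 [ 0.5436 -0.2531]]
carrier (np.float64(0.17144376000489253), array([ 0.52815121, -0.16402808]), array([4.07140714e-04, 1.00764394e-04, 7.10699236e-05, 4.17129961e-04]))
red 101 [205.38613861 185.85148515]
blue 99 [228.29292929 178.53535354]
green 89 [251.02247191 171.48314607]
[[116 116 117 117 116 116 116 116 116 116 111 111 116 116]
 [116 116 116 116 116 113 110  86  69  64  65  64  34 116]
 [113 111  72  82  86 119 119 120 120  75  65  65  72  66]
 [ 65  64  67 119 119 119 119 120 119 113  66  66  67  44]
 [ 64  66  64 115 114 111  51  66  63  49  74  65  62  46]
 [ 65  65  67  62  70  41  65  61  69  19  12  15  13  66]
 [ 43  68  62  64  18  11  53  83  65 102  76  30   4  34]]
[[0.5976 0.3007]
 [0.6175 0.2437]
 [0.6367 0.187 ]]
storage (np.float64(0.3313145317186496), array([0.58256326, 0.20014268]), array([2.43531073e-04, 2.55945100e-04, 9.24703456e-05]))
```

```bash
python3 -m inch '[[[0,0,0,0,0,0.145],[0,0,0,0,0,0.145],[0,0,0,0,0,0.145],[0,0,0,0,0,0.145],[0,0,0,0,0,0.145]]]' && python3 -m inch '[[[0,0,0,0,0,0.145],[0,0,0,0,0,0.145],[-0.0374,0.0196,0,0,0,0],[-0.0374,0.0196,0,0,0,0],[-0.0374,0.0196,0,0,0,0]]]'
```

```text
time_s: 1.6
tcp_pos: [0.1435, 0.6339, 0.2313]
ee_rot: [-0.0, 0.459, 0.888, -0.0]
force: [-0.9, -0.1, 0.4]
gripper_width: 0.0856
grip_force: 0.0
time_s: 2.1
tcp_pos: [0.2366, 0.5463, 0.2313]
ee_rot: [0.0, 0.58, 0.815, 0.0]
force: [0.7, 1.3, -0.2]
gripper_width: 0.0854
grip_force: 0.0
```

```bash
python3 -m inch '[[[-0.0374,0.0196,0,0,0,0],[-0.0374,0.0196,0,0,0,0],[-0.0374,0.0196,0,0,0,0],[-0.0374,0.0196,0,0,0,0],[-0.0374,0.0196,0,0,0,0]]]' && python3 -m inch '[[[-0.0374,0.0196,0,0,0,0],[-0.0374,0.0196,0,0,0,0],[-0.0374,0.0196,0,0,0,0],[-0.0374,0.0196,0,0,0,0],[-0.0374,0.0196,0,0,0,0]]]' && python3 -m inch '[[[-0.0374,0.0196,0,0,0,0],[0,0,0,0,0,0],[0,0,0,0,0,0]]]'
cat >> h.py <<'E'
ST=(0.3313,np.array([0.5826,0.2001])); CA=(0.1714,np.array([0.5282,-0.1640]))
def pocket(rk,y,x=0.):
    th,t=rk; return t+np.array([np.cos(th)*x-np.sin(th)*y, np.sin(th)*x+np.cos(th)*y])
E
python3 - <<'E'
from h import *
o=ctrl.get_obs(); im=optics.read_camera("wrist"); cv2.imwrite("pics/w0.png",im[:,:,::-1]); np.save("w0.npy",o,allow_pickle=True)
for n,y in zip(("red","blue","green","white"),(.09,.03,-.03,-.09)):
    p=pocket(ST,y); t=pocket(ST,y,.047)
    print(n,p.round(4),"nosetop",proj("wrist",np.r_[p,.063],o).round(1),"tag",proj("wrist",np.r_[t,.018],o).round(1))
    print([(np.round(d["centre"],3).tolist(),round(d["score"],2)) for d in optics.boxes_of("objective_"+n,"wrist")[:2]])
E
```

```text
time_s: 2.6
tcp_pos: [0.3907, 0.4013, 0.2316]
ee_rot: [-0.0, 0.58, 0.815, 0.0]
force: [0.5, 0.6, 0.3]
gripper_width: 0.0859
grip_force: 0.0
time_s: 3.1
tcp_pos: [0.5445, 0.2567, 0.2315]
ee_rot: [-0.0, 0.58, 0.815, 0.0]
force: [-0.2, 0.7, 0.4]
gripper_width: 0.0855
grip_force: 0.0
time_s: 3.4
tcp_pos: [0.5747, 0.2275, 0.2311]
ee_rot: [-0.0, 0.581, 0.814, -0.0]
force: [0.5, 0.0, -0.8]
gripper_width: 0.0856
grip_force: 0.0
red [0.5533 0.2852] nosetop [321.8 116.8] tag [364.2 115.4]
[([0.553, 0.281, 0.058], 0.87), ([0.61, 0.123, 0.052], 0.73)]
blue [0.5728 0.2285] nosetop [322.  177.1] tag [362.3 168.5]
[([0.575, 0.227, 0.051], 0.98), ([0.586, 0.244, 0.017], 0.38)]
green [0.5924 0.1717] nosetop [322.1 231.3] tag [360.7 216.9]
[([0.589, 0.177, 0.052], 0.58)]
white [0.6119 0.115 ] nosetop [322.3 280.3] tag [359.1 261.1]
[([0.613, 0.122, 0.053], 0.59), ([0.658, 0.137, 0.016], 0.43)]
```

View pics/w0.png

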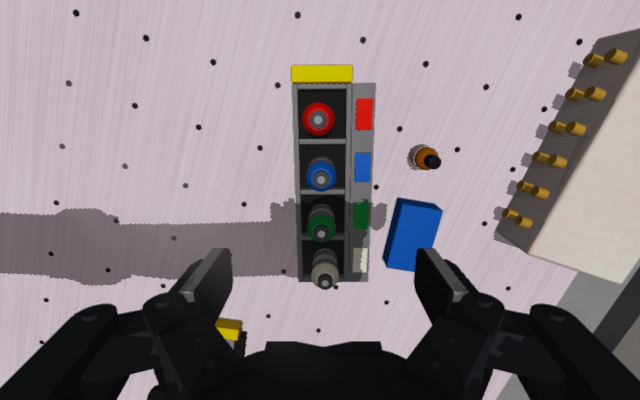

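The wrist view has the tags at (364,114), (363,167), (361,215) and (360,260), within about 1.5 px of the prediction. The nose tops are red (318.5,119.5), blue (321,178), green (321.5,234) and white (325,283), so all four are upright and near their pocket centres.

```bash
cat >> h.py <<'E'
def goto(xy,yaw,z=None):
    o=ctrl.get_obs(); Rt=toolR(o); p=o["tcp_pos"]; g=np.r_[xy,p[2] if z is None else z]
    a=np.arctan2(Rt[1,1],Rt[0,1]); d=Rt.T@(g-p)
    print("shift tool now",d.round(4),"turn z",round(-(yaw-a),4),"tilt",np.round(Rt[:,2],4))
    c,s=np.cos(yaw),np.sin(yaw); w=g-p
    print("shift in final-yaw tool axes",np.round([-s*w[0]+c*w[1], c*w[0]+s*w[1], -w[2]],4))
E
python3 - <<'E'
from h import *
o=np.load("w0.npy",allow_pickle=True).item()
im=cv2.imread("pics/w0.png"); 
for n,y,uv in zip(("red","blue","green","white"),(.09,.03,-.03,-.09),((318.5,119.5),(321,178),(321.5,234),(325,283))):
    p=ray("wrist",uv,.063,o)[:2]; q=pocket(ST,y); th=ST[0]
    d=p-q; print(n,p.round(4),"offset rack x,y",np.round([np.cos(th)*d[0]+np.sin(th)*d[1],-np.sin(th)*d[0]+np.cos(th)*d[1]],4))
    goto(p,th,.016)
E
```

```text
red [0.5511 0.2818] offset rack x,y [-0.0032 -0.0025]
shift tool now [ 0.0553 -0.0038  0.2154] turn z 0.0048 tilt [-6.e-04  9.e-04 -1.e+00]
shift in final-yaw tool axes [ 0.0555 -0.0041  0.2154]
blue [0.5722 0.2273] offset rack x,y [-0.001  -0.0009]
shift tool now [-0.0031 -0.0019  0.2154] turn z 0.0048 tilt [-6.e-04  9.e-04 -1.e+00]
shift in final-yaw tool axes [-0.0029 -0.0019  0.2154]
green [0.5927 0.1686] offset rack x,y [-0.0007 -0.0031]
shift tool now [-0.0653 -0.0019  0.2153] turn z 0.0048 tilt [-6.e-04  9.e-04 -1.e+00]
shift in final-yaw tool axes [-0.0651 -0.0016  0.2154]
white [0.616  0.1127] offset rack x,y [ 0.0031 -0.0035]
shift tool now [-0.1257  0.0016  0.2152] turn z 0.0048 tilt [-6.e-04  9.e-04 -1.e+00]
shift in final-yaw tool axes [-0.1255  0.0022  0.2154]
```

```bash
python3 -m inch '[[[0.028,-0.002,0,0,0,0.005],[0.028,-0.002,0.03,0,0,0],[0,0,0.045,0,0,0],[0,0,0.045,0,0,0],[0,0,0.02,0,0,0]]]' 0.68 40 && python3 -m inch '[[[0,0,0.03,0,0,0],[0,0,0.025,0,0,0],[0,0,0.02,0,0,0],[0,0,0,0,0,0],[0,0,0,0,0,0]]]'
python3 - <<'E'
from h import *
im=optics.read_camera("wrist"); cv2.imwrite("pics/w1.png",im[:,:,::-1])
E
```

```text
time_s: 4.15
tcp_pos: [0.5485, 0.281, 0.0872]
ee_rot: [-0.002, 0.581, 0.814, -0.003]
force: [-0.5, -1.1, -0.5]
gripper_width: 0.0583
grip_force: 0.0
time_s: 4.65
tcp_pos: [0.5519, 0.2813, 0.0166]
ee_rot: [-0.0, 0.582, 0.813, 0.0]
force: [0.1, 0.8, -0.2]
gripper_width: 0.0583
grip_force: 0.0
```

View pics/w1.png

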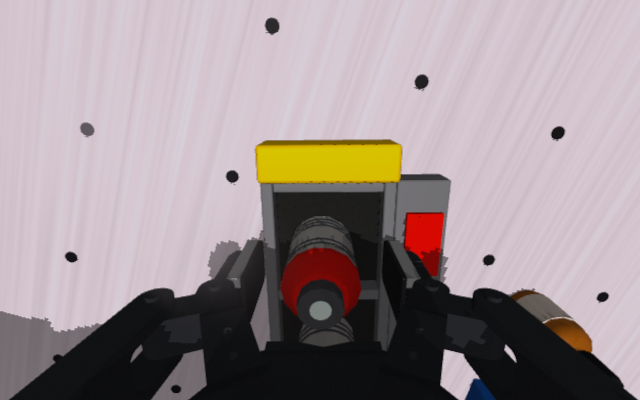

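Red's nose at (320,309) sits centred between the pads at about x=245 and x=400, so I'll close on it.

```bash
python3 -m inch '[[[0,0,0,0,0,0],[0,0,0,0,0,0],[0,0,0,0,0,0],[0,0,0,0,0,0],[0,0,0,0,0,0]]]' 0 40 && python3 -m inch '[[[0,0,0,0,0,0],[0,0,0,0,0,0],[0,0,0,0,0,0],[0,0,-0.005,0,0,0],[0,0,-0.01,0,0,0]]]'
```

```text
time_s: 5.2
tcp_pos: [0.5525, 0.2809, 0.0178]
ee_rot: [0.0, 0.582, 0.813, 0.001]
force: [-1.7, -0.0, 5.8]
gripper_width: 0.0314
grip_force: 39.5
time_s: 5.7
tcp_pos: [0.5513, 0.28, 0.0308]
ee_rot: [-0.001, 0.582, 0.813, -0.001]
force: [0.2, 0.6, -2.8]
gripper_width: 0.0311
grip_force: 39.7
```

```bash
python3 -m inch '[[[0,0,-0.015,0,0,0],[0,0,-0.02,0,0,0],[0,0,-0.025,0,0,0],[0,0,-0.02,0,0,0],[0,0,-0.01,0,0,0]]]'
python3 - <<'E'
from h import *
goto(pocket(CA,-.09),CA[0],0.018)
E
```

```text
time_s: 6.2
tcp_pos: [0.5535, 0.2808, 0.1244]
ee_rot: [0.001, 0.582, 0.813, 0.002]
force: [0.9, -0.8, -1.8]
gripper_width: 0.0314
grip_force: 39.8
shift tool now [-0.5019 -0.1817  0.1053] turn z 0.1565 tilt [ 0.0042  0.0019 -1.    ]
shift in final-yaw tool axes [-0.524  -0.1008  0.1064]
```

```bash
python3 -m inch '[[[0,0,0,0,0,0.078],[0,0,0,0,0,0.078],[-0.02,-0.0038,0,0,0,0],[-0.03,-0.0058,0,0,0,0],[-0.037,-0.0071,0,0,0,0]]]' && python3 -m inch '[[[-0.037,-0.0071,0,0,0,0],[-0.037,-0.0071,0,0,0,0],[-0.037,-0.0071,0,0,0,0],[-0.037,-0.0071,0,0,0,0],[-0.037,-0.0071,0,0,0,0]]]' && python3 -m inch '[[[-0.037,-0.0071,0,0,0,0],[-0.037,-0.0071,0,0,0,0],[-0.037,-0.0071,0,0,0,0],[-0.037,-0.0071,0,0,0,0],[-0.037,-0.0071,0,0,0,0]]]' && python3 -m inch '[[[-0.037,-0.0071,0,0,0,0],[-0.025,-0.0048,0,0,0,0],[-0.005,-0.001,0,0,0,0],[0,0,0,0,0,0],[0,0,0,0,0,0]]]'
python3 - <<'E'
from h import *
goto(pocket(CA,-.09),CA[0],0.018)
o=ctrl.get_obs();np.save("w2.npy",o,allow_pickle=True)
im=optics.read_camera("wrist"); cv2.imwrite("pics/w2.png",im[:,:,::-1])
for y in (.09,.03,-.03,-.09):print(proj("wrist",np.r_[pocket(CA,y),.005],o).round(1))
E
```

```text
time_s: 6.7
tcp_pos: [0.55, 0.1929, 0.1212]
ee_rot: [-0.0, 0.642, 0.766, 0.0]
force: [1.0, -0.2, -2.0]
gripper_width: 0.0315
grip_force: 39.8
time_s: 7.2
tcp_pos: [0.5469, 0.0021, 0.1215]
ee_rot: [-0.0, 0.644, 0.765, -0.0]
force: [0.5, -0.1, -2.3]
gripper_width: 0.0314
grip_force: 39.8
time_s: 7.7
tcp_pos: [0.5436, -0.1863, 0.1215]
ee_rot: [-0.0, 0.644, 0.765, -0.0]
force: [1.3, -0.1, -1.3]
gripper_width: 0.0315
grip_force: 39.8
time_s: 8.2
tcp_pos: [0.543, -0.2508, 0.1211]
ee_rot: [-0.001, 0.643, 0.766, 0.001]
force: [0.7, 0.1, -1.3]
gripper_width: 0.0312
grip_force: 39.8
shift tool now [-0.0022  0.0003  0.1031] turn z 0.0027 tilt [-5.0e-04  2.1e-03 -1.0e+00]
shift in final-yaw tool axes [-0.0019  0.0003  0.1031]
[324.6 -50.6]
[324.3  42.8]
[324.1 123.7]
[323.9 194.5]
```

View pics/w2.png

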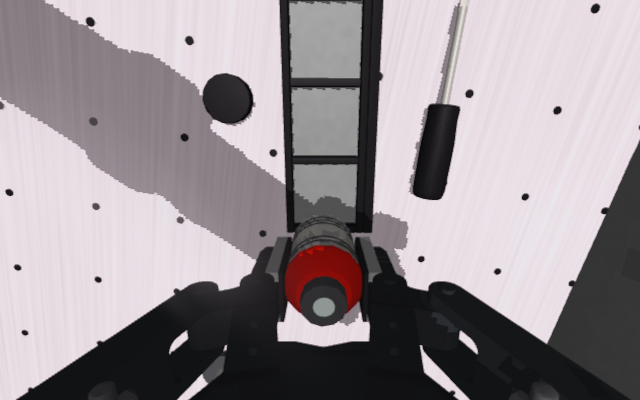

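Carrier floors appear at (325,122) and (324,193), within 1.5 px of the prediction. Red is held upright over the last pocket, so I'll lower it.

```bash
python3 -m inch '[[[-0.001,0,0.02,0,0,0],[0,0,0.03,0,0,0],[0,0,0.03,0,0,0],[0,0,0.015,0,0,0],[0,0,0.004,0,0,0]]]' && python3 -m inch '[[[0,0,0.001,0,0,0],[0,0,0.001,0,0,0],[0,0,0.001,0,0,0],[0,0,0,0,0,0],[0,0,0,0,0,0]]]'
```

```text
time_s: 8.75
tcp_pos: [0.5422, -0.2519, 0.0206]
ee_rot: [-0.002, 0.643, 0.766, -0.0]
force: [-0.1, -0.1, -1.5]
gripper_width: 0.0314
grip_force: 39.8
time_s: 9.25
tcp_pos: [0.5432, -0.2542, 0.02]
ee_rot: [0.001, 0.644, 0.765, 0.0]
force: [0.2, -0.2, -1.2]
gripper_width: 0.0314
grip_force: 39.8
```

```bash
python3 -m inch '[[[0,0,0.001,0,0,0],[0,0,0.0005,0,0,0],[0,0,0,0,0,0]]]' &&  python3 -m inch '[[[0,0,0.001,0,0,0],[0,0,0.0005,0,0,0],[0,0,0,0,0,0]]]'
```

```text
time_s: 9.55
tcp_pos: [0.5429, -0.254, 0.0179]
ee_rot: [0.0, 0.644, 0.765, -0.0]
force: [0.2, -0.3, -1.1]
gripper_width: 0.0309
grip_force: 40.0
time_s: 9.85
tcp_pos: [0.5429, -0.2541, 0.0177]
ee_rot: [0.0, 0.644, 0.765, 0.0]
force: [-1.7, 0.5, 6.8]
gripper_width: 0.0315
grip_force: 40.7
```

```bash
python3 -m inch '[[[0,0,0,0,0,0],[0,0,0,0,0,0],[0,0,0,0,0,0],[0,0,0,0,0,0],[0,0,0,0,0,0]]]' 0.68 40 && python3 -m inch '[[[0,0,-0.01,0,0,0],[0,0,-0.02,0,0,0],[0,0,-0.03,0,0,0],[0,0,-0.03,0,0,0],[0,0,-0.015,0,0,0]]]' && python3 -m inch '[[[0,0,0,0,0,0]]]'
python3 - <<'E'
from h import *
o=ctrl.get_obs();np.save("w3.npy",o,allow_pickle=True)
im=optics.read_camera("wrist"); cv2.imwrite("pics/w3.png",im[:,:,::-1])
print("nose exp",proj("wrist",np.r_[pocket(CA,-.09),.063],o))
p=ray("wrist",(318.5,119.5),0,o)
goto([0.5722,0.2273],ST[0],0.0165)
E
```

```text
time_s: 10.35
tcp_pos: [0.5428, -0.254, 0.0161]
ee_rot: [-0.0, 0.644, 0.765, -0.0]
force: [0.2, 0.1, 0.3]
gripper_width: 0.0581
grip_force: 0.0
time_s: 10.85
tcp_pos: [0.5442, -0.2549, 0.1249]
ee_rot: [0.003, 0.644, 0.765, 0.001]
force: [0.6, -0.3, 0.5]
gripper_width: 0.0579
grip_force: 0.0
time_s: 10.95
tcp_pos: [0.5446, -0.2551, 0.1247]
ee_rot: [0.003, 0.644, 0.765, 0.001]
force: [0.7, -0.2, -0.9]
gripper_width: 0.0581
grip_force: 0.0
nose exp [322.36651643 209.14329404]
shift tool now [0.4698 0.1104 0.1058] turn z -0.1592 tilt [ 0.0027 -0.0012 -1.    ]
shift in final-yaw tool axes [0.4461 0.1838 0.1063]
```

View pics/w3.png

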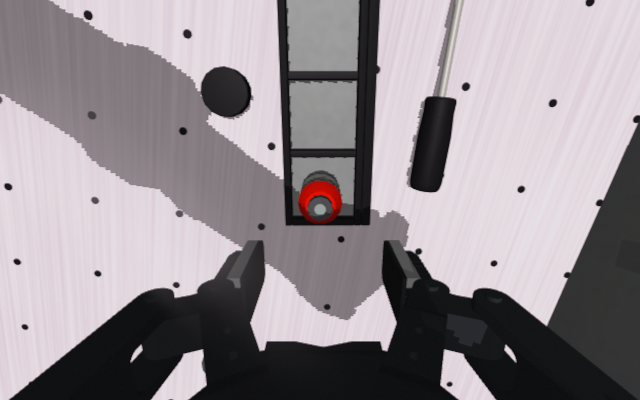

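Red stands upright in its pocket: nose at (319.5,208.5), expected (322,209). Next is blue.

```bash
python3 -m inch '[[[0,0,0,0,0,-0.08],[0,0,0,0,0,-0.08],[0.03,0.0124,0,0,0,0],[0.04,0.0165,0,0,0,0],[0.04,0.0165,0,0,0,0]]]' && python3 -m inch '[[[0.04,0.0165,0,0,0,0],[0.04,0.0165,0,0,0,0],[0.04,0.0165,0,0,0,0],[0.04,0.0165,0,0,0,0],[0.04,0.0165,0,0,0,0]]]' && python3 -m inch '[[[0.04,0.0165,0,0,0,0],[0.04,0.0165,0,0,0,0],[0.04,0.0165,0,0,0,0],[0.016,0.0066,0,0,0,0],[0,0,0,0,0,0]]]' && python3 -m inch '[[[0,0,0,0,0,0],[0,0,0,0,0,0]]]'
python3 - <<'E'
from h import *
goto([0.5722,0.2273],ST[0],0.0165)
E
```

```text
time_s: 11.5
tcp_pos: [0.5489, -0.1343, 0.1199]
ee_rot: [-0.001, 0.581, 0.814, -0.001]
force: [1.0, 0.9, -0.2]
gripper_width: 0.058
grip_force: 0.0
time_s: 12.0
tcp_pos: [0.5616, 0.0824, 0.1199]
ee_rot: [-0.001, 0.581, 0.814, -0.001]
force: [1.2, -0.5, 0.5]
gripper_width: 0.0582
grip_force: 0.0
time_s: 12.5
tcp_pos: [0.5698, 0.2318, 0.1196]
ee_rot: [-0.002, 0.578, 0.816, -0.0]
force: [-0.0, 0.1, -0.3]
gripper_width: 0.058
grip_force: 0.0
time_s: 12.7
tcp_pos: [0.5717, 0.2239, 0.121]
ee_rot: [0.001, 0.582, 0.813, -0.001]
force: [-0.8, -0.9, -0.6]
gripper_width: 0.0581
grip_force: 0.0
shift tool now [0.0033 0.0017 0.1045] turn z -0.0036 tilt [-7.0e-04 -2.8e-03 -1.0e+00]
shift in final-yaw tool axes [0.003  0.0016 0.1045]
```

```bash
python3 -m inch '[[[0.003,0.0015,0,0,0,0],[0,0,0.02,0,0,0],[0,0,0.035,0,0,0],[0,0,0.03,0,0,0],[0,0,0.013,0,0,0]]]' && python3 -m inch '[[[0,0,0.005,0,0,0],[0,0,0,0,0,0],[0,0,0,0,0,0]]]' && python3 -m inch '[[[0,0,0,0,0,0],[0,0,0,0,0,0],[0,0,0,0,0,0],[0,0,0,0,0,0]]]' 0 40
```

```text
time_s: 13.2
tcp_pos: [0.5703, 0.2291, 0.0207]
ee_rot: [-0.001, 0.581, 0.814, -0.002]
force: [-0.8, -0.7, 1.0]
gripper_width: 0.0579
grip_force: 0.0
time_s: 13.5
tcp_pos: [0.5731, 0.231, 0.0197]
ee_rot: [0.001, 0.581, 0.814, 0.001]
force: [-0.1, 0.2, -0.4]
gripper_width: 0.0581
grip_force: 0.0
time_s: 13.9
tcp_pos: [0.5724, 0.2311, 0.0195]
ee_rot: [0.0, 0.581, 0.814, 0.001]
force: [-1.9, -0.2, 6.5]
gripper_width: 0.031
grip_force: 39.5
```

```bash
python3 -m inch '[[[0,0,-0.005,0,0,0],[0,0,-0.02,0,0,0],[0,0,-0.03,0,0,0],[0,0,-0.03,0,0,0],[0,0,-0.02,0,0,0]]]' && python3 -m inch '[[[0,0,0,0,0,0.078],[0,0,0,0,0,0.078],[0,0,0,0,0,0],[0,0,0,0,0,0]]]'
python3 - <<'E'
from h import *
goto(pocket(CA,-.027),CA[0],0.0195)
E
```

```text
time_s: 14.4
tcp_pos: [0.5725, 0.2311, 0.1252]
ee_rot: [0.001, 0.581, 0.814, 0.001]
force: [-0.6, -0.1, -1.7]
gripper_width: 0.0314
grip_force: 39.9
time_s: 14.8
tcp_pos: [0.5715, 0.231, 0.1229]
ee_rot: [-0.0, 0.641, 0.767, -0.0]
force: [-0.6, -0.1, -1.5]
gripper_width: 0.0313
grip_force: 39.9
shift tool now [-0.408  -0.1126  0.1036] turn z 0.0065 tilt [-9.e-04 -5.e-04 -1.e+00]
shift in final-yaw tool axes [-0.4088 -0.11    0.1034]
```

```bash
python3 -m inch '[[[0,0,0,0,0,0.0065],[-0.02,-0.0054,0,0,0,0],[-0.03,-0.0081,0,0,0,0],[-0.037,-0.00995,0,0,0,0],[-0.037,-0.00995,0,0,0,0]]]' && python3 -m inch '[[[-0.037,-0.00995,0,0,0,0],[-0.037,-0.00995,0,0,0,0],[-0.037,-0.00995,0,0,0,0],[-0.037,-0.00995,0,0,0,0],[-0.037,-0.00995,0,0,0,0]]]' && python3 -m inch '[[[-0.037,-0.00995,0,0,0,0],[-0.037,-0.00995,0,0,0,0],[-0.02,-0.0054,0,0,0,0],[-0.006,-0.0016,0,0,0,0],[0,0,0,0,0,0]]]' && python3 -m inch '[[[0,0,0,0,0,0],[0,0,0,0,0,0],[0,0,0,0,0,0]]]'
python3 - <<'E'
from h import *
goto(pocket(CA,-.027),CA[0],0.0195)
E
```

```text
time_s: 15.3
tcp_pos: [0.5598, 0.1021, 0.1232]
ee_rot: [0.0, 0.644, 0.765, -0.0]
force: [0.4, -0.3, -1.2]
gripper_width: 0.0314
grip_force: 39.9
time_s: 15.8
tcp_pos: [0.5419, -0.0893, 0.1233]
ee_rot: [0.0, 0.644, 0.765, 0.0]
force: [1.0, -0.1, -2.5]
gripper_width: 0.0312
grip_force: 39.9
time_s: 16.3
tcp_pos: [0.5322, -0.1913, 0.1232]
ee_rot: [-0.0, 0.645, 0.764, 0.0]
force: [-0.3, -0.2, -1.4]
gripper_width: 0.0314
grip_force: 39.9
time_s: 16.6
tcp_pos: [0.5329, -0.1889, 0.1232]
ee_rot: [-0.0, 0.644, 0.765, 0.0]
force: [0.3, 0.5, -1.3]
gripper_width: 0.0315
grip_force: 39.9
shift tool now [-0.0018 -0.0003  0.1037] turn z 0.0011 tilt [-1.e-04  9.e-04 -1.e+00]
shift in final-yaw tool axes [-0.0017 -0.0003  0.1037]
```

```bash
python3 -m inch '[[[-0.0015,0,0.02,0,0,0],[0,0,0.03,0,0,0],[0,0,0.03,0,0,0],[0,0,0.015,0,0,0],[0,0,0.005,0,0,0]]]' && python3 -m inch '[[[0,0,0.001,0,0,0],[0,0,0.001,0,0,0],[0,0,0,0,0,0],[0,0,0,0,0,0]]]' && python3 -m inch '[[[0,0,0.001,0,0,0],[0,0,0,0,0,0],[0,0,0,0,0,0]]]'
```

```text
time_s: 17.1
tcp_pos: [0.5318, -0.1908, 0.0215]
ee_rot: [-0.002, 0.644, 0.765, -0.0]
force: [-0.3, 0.2, -1.7]
gripper_width: 0.0316
grip_force: 39.9
time_s: 17.5
tcp_pos: [0.5333, -0.1924, 0.0222]
ee_rot: [0.001, 0.645, 0.764, 0.0]
force: [0.7, 0.3, -2.3]
gripper_width: 0.0311
grip_force: 39.9
time_s: 17.8
tcp_pos: [0.5327, -0.1923, 0.0204]
ee_rot: [0.0, 0.645, 0.764, -0.0]
force: [-0.6, 0.5, -2.5]
gripper_width: 0.0312
grip_force: 39.9
```

```bash
python3 -m inch '[[[0,0,0.001,0,0,0],[0,0,0,0,0,0],[0,0,0,0,0,0]]]' && python3 -m inch '[[[0,0,0.001,0,0,0],[0,0,0,0,0,0],[0,0,0,0,0,0]]]'
```

```text
time_s: 18.1
tcp_pos: [0.5328, -0.1923, 0.0196]
ee_rot: [0.0, 0.645, 0.764, 0.0]
force: [-0.5, 0.0, 1.4]
gripper_width: 0.0311
grip_force: 40.1
time_s: 18.4
tcp_pos: [0.5328, -0.1924, 0.0195]
ee_rot: [0.0, 0.645, 0.764, 0.0]
force: [-1.1, 1.1, 7.9]
gripper_width: 0.0312
grip_force: 40.8
```

Contact at the floor. I'll release, retreat, and get the approach to green.

```bash
python3 -m inch '[[[0,0,0,0,0,0],[0,0,0,0,0,0],[0,0,0,0,0,0],[0,0,0,0,0,0],[0,0,0,0,0,0]]]' 0.68 40 && python3 -m inch '[[[0,0,-0.01,0,0,0],[0,0,-0.02,0,0,0],[0,0,-0.03,0,0,0],[0,0,-0.03,0,0,0],[0,0,-0.015,0,0,0]]]' && python3 -m inch '[[[0,0,0,0,0,-0.08],[0,0,0,0,0,-0.08],[0,0,0,0,0,0],[0,0,0,0,0,0],[0,0,0,0,0,0]]]'
python3 - <<'E'
from h import *
goto([0.5927,0.1686],ST[0],0.0175)
E
```

```text
time_s: 18.9
tcp_pos: [0.5326, -0.1923, 0.0181]
ee_rot: [-0.0, 0.645, 0.764, -0.0]
force: [0.7, -0.0, 0.1]
gripper_width: 0.058
grip_force: 0.0
time_s: 19.4
tcp_pos: [0.534, -0.193, 0.1267]
ee_rot: [0.002, 0.645, 0.764, 0.001]
force: [-0.1, 0.1, 0.5]
gripper_width: 0.0582
grip_force: 0.0
time_s: 19.9
tcp_pos: [0.5326, -0.1922, 0.1234]
ee_rot: [-0.0, 0.582, 0.813, -0.0]
force: [0.1, 0.5, -0.4]
gripper_width: 0.0578
grip_force: 0.0
shift tool now [0.3222 0.1733 0.1059] turn z -0.0029 tilt [-2.e-04 -1.e-04 -1.e+00]
shift in final-yaw tool axes [0.3217 0.1742 0.1059]
```

```bash
python3 -m inch '[[[0.02,0.0108,0,0,0,-0.003],[0.04,0.0217,0,0,0,0],[0.04,0.0217,0,0,0,0],[0.04,0.0217,0,0,0,0],[0.04,0.0217,0,0,0,0]]]' && python3 -m inch '[[[0.04,0.0217,0,0,0,0],[0.04,0.0217,0,0,0,0],[0.04,0.0217,0,0,0,0],[0.015,0.008,0,0,0,0],[0.0065,0.0035,0,0,0,0]]]' && python3 -m inch '[[[0,0,0,0,0,0],[0,0,0,0,0,0],[0,0,0,0,0,0],[0,0,0,0,0,0],[0,0,0,0,0,0]]]'
python3 - <<'E'
from h import *
goto([0.5927,0.1686],ST[0],0.0175)
o=ctrl.get_obs()
im=optics.read_camera("wrist"); cv2.imwrite("pics/w4.png",im[:,:,::-1])
print(proj("wrist",[0.5927,0.1686,.063],o), proj("wrist",[0.616,0.1127,.063],o))
E
```

```text
time_s: 20.4
tcp_pos: [0.5664, 0.0115, 0.1233]
ee_rot: [0.0, 0.581, 0.814, -0.0]
force: [-0.2, -0.8, 0.4]
gripper_width: 0.0581
grip_force: 0.0
time_s: 20.9
tcp_pos: [0.592, 0.1717, 0.1228]
ee_rot: [-0.001, 0.579, 0.816, 0.0]
force: [-0.7, -0.7, 0.5]
gripper_width: 0.0578
grip_force: 0.0
time_s: 21.4
tcp_pos: [0.5925, 0.1673, 0.1234]
ee_rot: [0.0, 0.581, 0.814, -0.0]
force: [-0.3, -0.7, -0.5]
gripper_width: 0.058
grip_force: 0.0
shift tool now [0.0012 0.0006 0.1059] turn z -0.0005 tilt [-1.e-04 -4.e-04 -1.e+00]
shift in final-yaw tool axes [0.0012 0.0006 0.1059]
[324.59001826 211.98283155] [329.7093965  288.26953234]
```

View pics/w4.png

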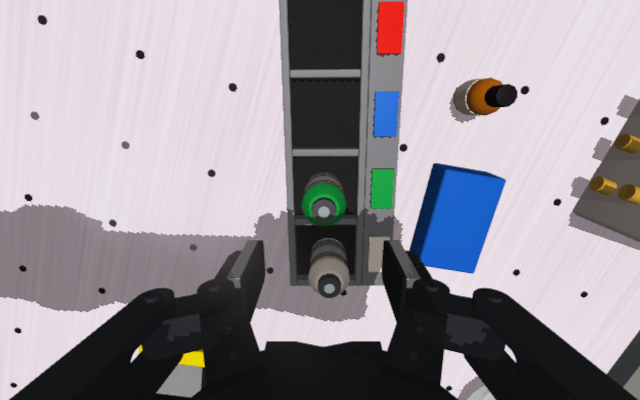

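Noses are at (323.5,211.5) and (329.5,288), which matches the predictions. Descend on green and grip.

```bash
python3 -m inch '[[[0.001,0.0005,0.01,0,0,0],[0,0,0.025,0,0,0],[0,0,0.03,0,0,0],[0,0,0.025,0,0,0],[0,0,0.012,0,0,0]]]' && python3 -m inch '[[[0,0,0.0025,0,0,0],[0,0,0,0,0,0],[0,0,0,0,0,0]]]' && python3 -m inch '[[[0,0,0,0,0,0],[0,0,0,0,0,0],[0,0,0,0,0,0],[0,0,0,0,0,0]]]' 0 40
```

```text
time_s: 21.95
tcp_pos: [0.5906, 0.1693, 0.0182]
ee_rot: [-0.002, 0.58, 0.814, -0.002]
force: [-0.5, -0.7, 0.1]
gripper_width: 0.058
grip_force: 0.0
time_s: 22.25
tcp_pos: [0.5937, 0.1698, 0.02]
ee_rot: [0.001, 0.58, 0.814, 0.001]
force: [0.6, -0.2, 0.5]
gripper_width: 0.0579
grip_force: 0.0
time_s: 22.65
tcp_pos: [0.5929, 0.1696, 0.0199]
ee_rot: [0.0, 0.58, 0.814, 0.0]
force: [-1.9, 0.1, 6.0]
gripper_width: 0.0318
grip_force: 39.5
```

```bash
python3 -m inch '[[[0,0,-0.005,0,0,0],[0,0,-0.02,0,0,0],[0,0,-0.03,0,0,0],[0,0,-0.03,0,0,0],[0,0,-0.02,0,0,0]]]' && python3 -m inch '[[[0,0,0,0,0,0.08],[0,0,0,0,0,0.08],[0,0,0,0,0,0],[0,0,0,0,0,0],[0,0,0,0,0,0]]]'
python3 - <<'E'
from h import *
goto(pocket(CA,.031),CA[0],0.0195)
E
```

```text
time_s: 23.15
tcp_pos: [0.5932, 0.1697, 0.1257]
ee_rot: [0.001, 0.58, 0.814, 0.001]
force: [0.4, 0.4, -0.8]
gripper_width: 0.0309
grip_force: 39.9
time_s: 23.65
tcp_pos: [0.5924, 0.1695, 0.1234]
ee_rot: [-0.0, 0.643, 0.766, -0.0]
force: [0.1, -0.3, -1.0]
gripper_width: 0.0313
grip_force: 39.8
shift tool now [-0.2864 -0.1207  0.1041] turn z 0.0023 tilt [-7.e-04 -3.e-04 -1.e+00]
shift in final-yaw tool axes [-0.2867 -0.1201  0.1039]
```

```bash
python3 -m inch '[[[-0.02,-0.0084,0,0,0,0.002],[-0.03,-0.0126,0,0,0,0],[-0.035,-0.0147,0,0,0,0],[-0.035,-0.0147,0,0,0,0],[-0.035,-0.0147,0,0,0,0]]]' && python3 -m inch '[[[-0.035,-0.0147,0,0,0,0],[-0.035,-0.0147,0,0,0,0],[-0.035,-0.0147,0,0,0,0],[-0.02,-0.0084,0,0,0,0],[-0.0067,-0.0028,0,0,0,0]]]' && python3 -m inch '[[[0,0,0,0,0,0],[0,0,0,0,0,0],[0,0,0,0,0,0],[0,0,0,0,0,0],[0,0,0,0,0,0]]]'
python3 - <<'E'
from h import *
goto(pocket(CA,.031),CA[0],0.0195)
E
```

```text
time_s: 24.15
tcp_pos: [0.5544, 0.0044, 0.1238]
ee_rot: [0.0, 0.644, 0.765, -0.0]
force: [-0.0, -0.8, -2.3]
gripper_width: 0.0313
grip_force: 39.9
time_s: 24.65
tcp_pos: [0.5216, -0.1374, 0.124]
ee_rot: [0.001, 0.646, 0.763, -0.001]
force: [1.0, 0.5, -1.7]
gripper_width: 0.0312
grip_force: 39.9
time_s: 25.15
tcp_pos: [0.5229, -0.1323, 0.1237]
ee_rot: [-0.0, 0.644, 0.765, 0.0]
force: [-0.5, -0.1, -0.9]
gripper_width: 0.0314
grip_force: 39.9
shift tool now [-0.0012 -0.0002  0.1042] turn z 0.001 tilt [-1.e-04  3.e-04 -1.e+00]
shift in final-yaw tool axes [-0.0011 -0.0002  0.1042]
```

```bash
python3 -m inch '[[[-0.001,0,0.02,0,0,0],[0,0,0.03,0,0,0],[0,0,0.03,0,0,0],[0,0,0.015,0,0,0],[0,0,0.005,0,0,0]]]' && python3 -m inch '[[[0,0,0.001,0,0,0],[0,0,0.001,0,0,0],[0,0,0,0,0,0],[0,0,0,0,0,0]]]' && python3 -m inch '[[[0,0,0.001,0,0,0],[0,0,0.001,0,0,0],[0,0,0,0,0,0],[0,0,0,0,0,0]]]'
```

```text
time_s: 25.65
tcp_pos: [0.5218, -0.1336, 0.022]
ee_rot: [-0.002, 0.644, 0.765, -0.001]
force: [0.6, 0.1, -1.8]
gripper_width: 0.0309
grip_force: 39.9
time_s: 26.05
tcp_pos: [0.5234, -0.1345, 0.0227]
ee_rot: [0.001, 0.644, 0.765, 0.0]
force: [-0.2, -0.4, -2.2]
gripper_width: 0.0315
grip_force: 39.9
time_s: 26.45
tcp_pos: [0.523, -0.1344, 0.0199]
ee_rot: [0.0, 0.644, 0.765, 0.0]
force: [-0.1, -0.2, 0.1]
gripper_width: 0.0309
grip_force: 40.0
```

```bash
python3 -m inch '[[[0,0,0.001,0,0,0],[0,0,0,0,0,0],[0,0,0,0,0,0]]]' && python3 -m inch '[[[0,0,0,0,0,0],[0,0,0,0,0,0],[0,0,0,0,0,0],[0,0,0,0,0,0],[0,0,0,0,0,0]]]' 0.68 40 && python3 -m inch '[[[0,0,-0.01,0,0,0],[0,0,-0.02,0,0,0],[0,0,-0.03,0,0,0],[0,0,-0.03,0,0,0],[0,0,-0.015,0,0,0]]]' && python3 -m inch '[[[0,0,0,0,0,-0.08],[0,0,0,0,0,-0.08],[0,0,0,0,0,0],[0,0,0,0,0,0],[0,0,0,0,0,0]]]'
python3 - <<'E'
from h import *
goto([0.616,0.1127],ST[0],0.018)
E
```

```text
time_s: 26.75
tcp_pos: [0.523, -0.1344, 0.0198]
ee_rot: [0.0, 0.644, 0.765, 0.0]
force: [-2.3, -0.3, 6.2]
gripper_width: 0.0312
grip_force: 40.5
time_s: 27.25
tcp_pos: [0.5228, -0.1344, 0.0187]
ee_rot: [-0.0, 0.644, 0.765, -0.0]
force: [-0.5, -0.2, -0.2]
gripper_width: 0.0581
grip_force: 0.0
time_s: 27.75
tcp_pos: [0.5241, -0.1349, 0.1271]
ee_rot: [0.002, 0.644, 0.765, 0.001]
force: [0.8, -0.2, 0.8]
gripper_width: 0.0582
grip_force: 0.0
time_s: 28.25
tcp_pos: [0.5227, -0.1344, 0.1239]
ee_rot: [-0.0, 0.582, 0.813, -0.0]
force: [1.2, -0.5, 0.3]
gripper_width: 0.0578
grip_force: 0.0
shift tool now [0.2037 0.1682 0.1058] turn z -0.002 tilt [-2.e-04 -1.e-04 -1.e+00]
shift in final-yaw tool axes [0.2033 0.1686 0.1059]
```

```bash
python3 -m inch '[[[0.02,0.0166,0,0,0,-0.002],[0.034,0.0282,0,0,0,0],[0.034,0.0282,0,0,0,0],[0.034,0.0282,0,0,0,0],[0.034,0.0282,0,0,0,0]]]' && python3 -m inch '[[[0.034,0.0282,0,0,0,0],[0.014,0.0112,0,0,0,0],[0,0,0,0,0,0],[0,0,0,0,0,0],[0,0,0,0,0,0]]]' && python3 -m inch '[[[0,0,0,0,0,0],[0,0,0,0,0,0],[0,0,0,0,0,0]]]'
python3 - <<'E'
from h import *
goto([0.616,0.1127],ST[0],0.018)
E
```

```text
time_s: 28.75
tcp_pos: [0.5946, 0.057, 0.1237]
ee_rot: [-0.0, 0.581, 0.814, -0.0]
force: [0.3, -0.1, -0.9]
gripper_width: 0.0581
grip_force: 0.0
time_s: 29.25
tcp_pos: [0.6154, 0.1101, 0.1238]
ee_rot: [0.0, 0.582, 0.813, -0.001]
force: [0.5, -0.1, -0.9]
gripper_width: 0.0583
grip_force: 0.0
time_s: 29.55
tcp_pos: [0.6158, 0.1126, 0.124]
ee_rot: [0.0, 0.581, 0.814, -0.0]
force: [0.5, 0.4, -0.2]
gripper_width: 0.0581
grip_force: 0.0
shift tool now [1.00e-04 2.00e-04 1.06e-01] turn z -0.0002 tilt [-0.e+00 -2.e-04 -1.e+00]
shift in final-yaw tool axes [0.     0.0002 0.106 ]
```

```bash
python3 -m inch '[[[0,0,0.01,0,0,0],[0,0,0.025,0,0,0],[0,0,0.03,0,0,0],[0,0,0.025,0,0,0],[0,0,0.012,0,0,0]]]' && python3 -m inch '[[[0,0,0.003,0,0,0],[0,0,0,0,0,0],[0,0,0,0,0,0]]]' && python3 -m inch '[[[0,0,0,0,0,0],[0,0,0,0,0,0],[0,0,0,0,0,0],[0,0,0,0,0,0]]]' 0 40 && python3 -m inch '[[[0,0,-0.005,0,0,0],[0,0,-0.02,0,0,0],[0,0,-0.03,0,0,0],[0,0,-0.03,0,0,0],[0,0,-0.02,0,0,0]]]' && python3 -m inch '[[[0,0,0,0,0,0.08],[0,0,0,0,0,0.08],[0,0,0,0,0,0],[0,0,0,0,0,0],[0,0,0,0,0,0]]]'
python3 - <<'E'
from h import *
goto(pocket(CA,.090),CA[0],0.0195)
E
```

```text
time_s: 30.05
tcp_pos: [0.6137, 0.1133, 0.0187]
ee_rot: [-0.002, 0.58, 0.814, -0.002]
force: [0.5, -0.6, -0.0]
gripper_width: 0.0579
grip_force: 0.0
time_s: 30.35
tcp_pos: [0.6169, 0.1136, 0.02]
ee_rot: [0.001, 0.58, 0.814, 0.001]
force: [0.2, 0.3, 0.6]
gripper_width: 0.0581
grip_force: 0.0
time_s: 30.75
tcp_pos: [0.6163, 0.1136, 0.0199]
ee_rot: [0.0, 0.58, 0.814, 0.001]
force: [-0.8, 0.3, 5.4]
gripper_width: 0.0312
grip_force: 39.6
time_s: 31.25
tcp_pos: [0.6165, 0.1136, 0.1257]
ee_rot: [0.001, 0.58, 0.814, 0.001]
force: [0.1, 0.5, -0.9]
gripper_width: 0.0316
grip_force: 39.8
time_s: 31.75
tcp_pos: [0.6156, 0.1135, 0.1234]
ee_rot: [-0.0, 0.643, 0.766, -0.0]
force: [0.4, -0.0, -1.1]
gripper_width: 0.0313
grip_force: 39.8
shift tool now [-0.1682 -0.1337  0.104 ] turn z 0.0023 tilt [-8.e-04 -2.e-04 -1.e+00]
shift in final-yaw tool axes [-0.1685 -0.1334  0.1039]
```

```bash
python3 -m inch '[[[-0.02,-0.0158,0,0,0,0.002],[-0.03,-0.0238,0,0,0,0],[-0.03,-0.0238,0,0,0,0],[-0.03,-0.0238,0,0,0,0],[-0.03,-0.0238,0,0,0,0]]]' && python3 -m inch '[[[-0.02,-0.0158,0,0,0,0],[-0.0085,-0.0067,0,0,0,0],[0,0,0,0,0,0],[0,0,0,0,0,0],[0,0,0,0,0,0]]]' && python3 -m inch '[[[0,0,0,0,0,0],[0,0,0,0,0,0],[0,0,0,0,0,0]]]'
python3 - <<'E'
from h import *
goto(pocket(CA,.090),CA[0],0.0195)
E
```

```text
time_s: 32.25
tcp_pos: [0.5295, -0.0447, 0.1238]
ee_rot: [0.0, 0.644, 0.765, -0.0]
force: [0.1, -0.6, -0.1]
gripper_width: 0.0312
grip_force: 39.8
time_s: 32.75
tcp_pos: [0.514, -0.073, 0.1237]
ee_rot: [-0.0, 0.643, 0.766, 0.001]
force: [0.7, -0.2, -0.7]
gripper_width: 0.0314
grip_force: 39.8
time_s: 33.05
tcp_pos: [0.5131, -0.0746, 0.1238]
ee_rot: [-0.0, 0.644, 0.765, 0.0]
force: [0.2, 0.2, -0.9]
gripper_width: 0.0313
grip_force: 39.8
shift tool now [-0.0006 -0.0004  0.1043] turn z 0.0002 tilt [-0.e+00  1.e-04 -1.e+00]
shift in final-yaw tool axes [-0.0006 -0.0004  0.1043]
```

```bash
python3 -m inch '[[[0,0,0.02,0,0,0],[0,0,0.03,0,0,0],[0,0,0.03,0,0,0],[0,0,0.015,0,0,0],[0,0,0.005,0,0,0]]]' && python3 -m inch '[[[0,0,0.001,0,0,0],[0,0,0.001,0,0,0],[0,0,0,0,0,0],[0,0,0,0,0,0]]]' && python3 -m inch '[[[0,0,0.001,0,0,0],[0,0,0.001,0,0,0],[0,0,0,0,0,0],[0,0,0,0,0,0]]]'
```

```text
time_s: 33.55
tcp_pos: [0.5119, -0.0749, 0.0221]
ee_rot: [-0.001, 0.644, 0.765, -0.001]
force: [-0.7, 0.2, -0.1]
gripper_width: 0.0313
grip_force: 39.8
time_s: 33.95
tcp_pos: [0.5135, -0.0753, 0.0226]
ee_rot: [0.001, 0.644, 0.765, 0.0]
force: [-0.4, -0.1, -0.7]
gripper_width: 0.0316
grip_force: 39.8
time_s: 34.35
tcp_pos: [0.5131, -0.0752, 0.0199]
ee_rot: [0.0, 0.644, 0.765, 0.0]
force: [0.1, 0.0, 0.4]
gripper_width: 0.0311
grip_force: 39.9
```

```bash
python3 -m inch '[[[0,0,0.001,0,0,0],[0,0,0,0,0,0],[0,0,0,0,0,0]]]' && python3 -m inch '[[[0,0,0,0,0,0],[0,0,0,0,0,0],[0,0,0,0,0,0],[0,0,0,0,0,0],[0,0,0,0,0,0]]]' 0.68 40 && python3 -m inch '[[[0,0,-0.01,0,0,0],[0,0,-0.02,0,0,0],[0,0,-0.03,0,0,0],[0,0,-0.04,0,0,0],[0,0,-0.04,0,0,0]]]' && python3 -m inch '[[[0,0,-0.04,0,0,0],[0,0,-0.03,0,0,0],[0,0,-0.01,0,0,0],[0,0,0,0,0,0],[0,0,0,0,0,0]]]'
python3 - <<'E'
from h import *
o=ctrl.get_obs(); im=optics.read_camera("wrist"); cv2.imwrite("pics/w5.png",im[:,:,::-1])
for y in (.09,.03,-.03,-.09):print(proj("wrist",np.r_[pocket(CA,y),.063],o).round(1))
im=optics.read_camera("scene"); cv2.imwrite("pics/s5.png",cv2.resize(im[100:260,180:380,::-1],None,fx=4,fy=3.75*4/3.75))if 0 else cv2.imwrite("pics/s5.png",cv2.resize(im[110:250,200:380,::-1],(720,560)))
E
```

```text
time_s: 34.65
tcp_pos: [0.513, -0.0752, 0.0198]
ee_rot: [0.0, 0.644, 0.765, 0.0]
force: [-0.7, 0.8, 8.0]
gripper_width: 0.0316
grip_force: 40.6
time_s: 35.15
tcp_pos: [0.5128, -0.0752, 0.0187]
ee_rot: [-0.0, 0.644, 0.765, -0.0]
force: [0.2, 0.1, -0.1]
gripper_width: 0.0582
grip_force: 0.0
time_s: 35.65
tcp_pos: [0.5124, -0.0752, 0.1606]
ee_rot: [-0.0, 0.644, 0.765, -0.0]
force: [1.0, 0.1, -0.2]
gripper_width: 0.058
grip_force: 0.0
time_s: 36.15
tcp_pos: [0.5119, -0.0749, 0.2377]
ee_rot: [-0.001, 0.644, 0.765, -0.001]
force: [0.2, -0.2, -0.4]
gripper_width: 0.0577
grip_force: 0.0
[324.6 177.8]
[324.6 230.9]
[324.6 279. ]
[324.6 322.8]
```

View pics/w5.png

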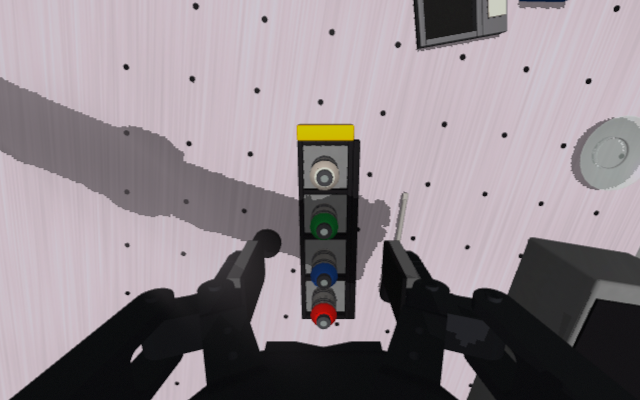

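View pics/s5.png

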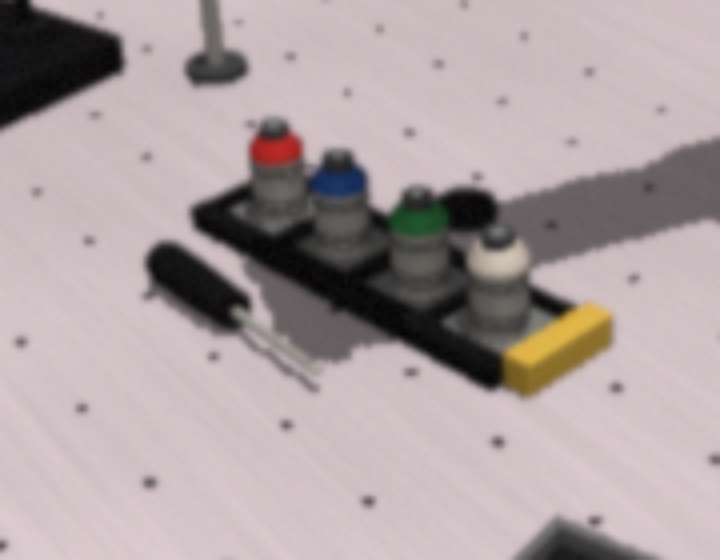

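The wrist view shows the noses at white (324,177), green (323,232), blue (323,282) and red (323,322), each within about 3 px of its pocket centre. From the yellow end the order is white, green, blue, red. In the scene crop all four stand upright, and the gripper is clear of them.

```bash
python3 -c "
from workcell import ctrl
print(ctrl.sign_off())"
```

```text
the job is handed in; nothing more can be done
None
```

All four objectives stand upright in the carrier in reverse order (from its yellow end: white, green, blue, red), confirmed in the last wrist and scene pictures, and the job was handed in at about 36 s.

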